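Work the stuck cup off the jar shaker

TASK

The push-on cup has seized on the spindle of the small jar shaker. Twist it back and forth while pulling gently until it comes off, without lifting, tipping or dragging the shaker (it only stands on the bench), then set the cup down gently, hollow side up as it was, in the shallow dark steel wash tray. Leave the bottles and jars around it standing where they are.

Things in the scene. Friction and masses are not known exactly. Their poses are not given: they have to be found in the camera images.
- shaker: Jar shaker: white-and-grey box 110 (x) x 90 (y) x 64 mm, about 2.2 kg, standing loose on four rubber feet. Origin: centre of its underside, on the bench; z up; its front panel with dial and switch is the -x face. A vertical steel spindle stands in the middle of its top, on its z axis: a 25 mm thick collar up to z = 80 mm, then a split, sprung 18 mm spindle up to z = 93 mm.
- spindle (a point): Point on the spindle's axis level with its collar, 80 mm above the shaker's underside; z up. The spindle grips the cup by dry friction at 9 mm radius: a straight pull lifts the whole shaker (about 23 N) before the cup slips. Turning it takes up to 0.5 N m (grip it with 30 N or more); while it turns it can be drawn up gently, about 2 mm for each radian turned, either way. If the pull passes 10 N, let it down 1 mm and twist on.
- cup: The stuck cup: black ribbed cylinder 46 mm in diameter, 42 mm high, about 60 g, with a shallow hollow in its top. Origin: centre of its underside; z up. It starts with its underside on the spindle's collar, 80 mm above the bench, 16 mm above the shaker's top. A blind bore 18 mm wide, 14 mm deep in its underside holds the spindle; it must rise about 13 mm to come free. It can be turned endlessly.
- tray: Wash tray: open dark bare-steel tray 100 (x) x 130 (y) x 14 mm, walls and floor 4 mm thick, 0.45 kg, loose on the bench. Origin: centre of its underside; z up.
- amber_bottle: Bystander: brown glass bottle, 42 mm wide, 85 mm tall, standing behind and between shaker and tray. Origin: centre of its underside.
- jar_a: Bystander: lidded jar 67 mm wide, 66 mm tall, in the row behind. Origin: centre of its underside.
- jar_b: Bystander: lidded jar 63 mm wide, 72 mm tall, in the row behind. Origin: centre of its underside.
- small_bottle: Bystander: brown glass bottle with a black cap, 42 mm wide, 85 mm tall, near the left edge. Origin: centre of its underside.
- jar_d: Bystander: lidded jar 63 mm wide, 72 mm tall, at the right end of the row behind. Origin: centre of its underside.
- white_bottle: Bystander: white bottle 60 mm wide, 140 mm tall, behind on the left. Origin: centre of its underside.
There are look-alikes about, which are no part of the job. Of the things that look like the cup, the largest one is meant.

How it is judged:
By the outcome, as a careful person would: the job done as asked, in the order asked, and still so for the second after the job is handed in, with the robot touching nothing.
It also fails if it takes over 64 s, if anything falls off the work surface, if the arm or the gripper's body presses on something with over 40 N, if the wrist force passes 120 N, or if a joint passes its speed limit or range.

ROBOT

A 7-joint arm with a two-finger parallel gripper is mounted at the origin on a cart in front of the work surface, level with it; the furniture and walls round the work are solid. World frame = base frame: x ahead of the robot, y to its left, z up, the work surface at z = 0. Lengths are in m, angles in rad, forces in N, time in s.
With the tool pointing down it reaches from about 0.4 to 0.875 m from the base axis. Payload 6.5 kg.
Tool frame: the origin (TCP) lies on the centre line of the jaws, within the pads' length; the fingertips stand 11 mm ahead of it and the grasp point (between the pads) lies 8 mm behind it (r.nose_length is the distance from the TCP to the fingertips, in m); y points along the fingers, z is the direction in which the jaws open and shut, and the axes are right-handed (so a half turn about y gives the same grasp; the last joint's range is limited). The gripper opens to 88 mm and grips with 3 to 60 N. Pads are 18 mm wide; open, the fingers measure 123 mm over their backs; the gripper's body (75 mm by 187 mm) begins 45 mm behind the grasp point.
Start: joints at [1.266, 0.536, -0.004, 1.538, 0.003, 1.067, -0.071], TCP at [0.154, -0.632, 0.25] pointing down, gripper open.
Joint ranges: [-2.7, 2.7], [-0.37, 2.16], [-1.27, 1.26], [0.24, 2.4], [-1.31, 4.45], [0.19, 1.91], [-2.76, 2.76]. Speed limits (rad/s): [2.39, 2.39, 3.14, 3.14, 3.14, 3.14, 3.14].

INTERFACE

Orientations are given as a 3x3 rotation matrix whose columns are the frame's x, y, z axes.
In Python, from bench import r gives the robot as it stands.
- The arm moves only by the tool jog_arm, never from a script. Its argument "rows" is a list of rows, each an object of numbers: "rx", "ry", "rz": the turn, a rotation vector about the world's x, y, z in rad; "x", "y", "z": the shift along the world's x, y, z in mm; "fingers": the closure, from -1 (fully open) to 1 (shut), so that 0 is half open. A call has 1 to 5 rows; each row is the pose to reach, as a shift and turn from the pose commanded when the call began; what a row does not reach only later rows make up. A row lasts 1/10 s, in which the tool goes at most 50 mm and 8.59 degrees, less where a joint would pass 70% of its speed; a pose out of reach is approached as far as the arm can. A call with a gripper value outside its range is refused whole. The fingers move at their own pace and stop on an object; the grip force is fixed at half the most. Time passes only in rows, so rows that repeat a pose let the fingers close. It gives the time, the measured TCP pose, the force and the opening at its end, in the units of the state.
- r.sense(): the state, without advancing time (a new reading comes with each control period).
- r.capture(name): name is "side" or "top" or "wrist"; returns the picture (480x640x3 uint8, blue, green, red); there is no depth.
- r.camera_info(name): a dict with "fovy" (degrees; the focal length in pixels is half the picture's height over the tangent of half this angle, whatever the lens; pixels are square), "cx", "cy" (the principal point, pixels), "distortion" ([k1, k2, p1, p2, k3] as OpenCV has them; the pictures are not rectified), "rvec" (rotation vector, rad) and "tvec" (3), from world to camera coordinates, as OpenCV has them. Camera axes: x right, y down, z forward; pixel columns grow to the right and rows downward; lengths in m; the calibration is good to about 2 mm. A picture is of the moment at which its call begins: read the wrist's pose just before it. camera_info takes no time and is no camera call; for the wrist camera it gives the pose at the moment of the call.
- r.finish_job(): hands the job in, once; it reports no verdict.
The state is a dict: "time": time; "qpos": joint angles; "joint_velocities": joint speeds; "effort": joint torques, N m; "ee_pos": TCP position; "ee_rot": TCP orientation; "wrist_force": force on the tool from outside, world axes, zero at the start; "torque": the same for the moment, N m; "gripper_width": finger opening in m.
Only numpy, scipy, OpenCV 4.12 (cv2) and the standard library are available. Lean on these libraries where they do the work, as an engineer would, in place of code of your own. Each camera call takes 0.05 s, during which the arm holds its last target.

## Working session

There is one attempt and no reset: what is moved stays moved. The work goes in short steps, Python scripts to look and compute and a tool call to move; the robot and the scene stay as the last step left them, time stands still between calls to the robot, and variables do not carry over. Pictures are saved under pics/ and viewed, and the job is handed in when it is done.

Besides the shell and the picture viewer there is one more tool, called after ">>>" in YAML: its name, and indented under it one key for each argument. jog_arm: Moves the arm, as the interface text tells. Its arguments: {"type":"object","properties":{"rows":{"type":"array","items":{"type":"object","properties":{"rx":{"type":"number"},"ry":{"type":"number"},"rz":{"type":"number"},"x":{"type":"number"},"y":{"type":"number"},"z":{"type":"number"},"fingers":{"type":"number"}}}}},"required":["rows"]}

```bash
ls; mkdir -p pics; python3 - <<'E'
from bench import r
import cv2
s=r.sense()
print({k:(v if not hasattr(v,'round') else v) for k,v in s.items()})
for n in ("top","side"):
    print(n,r.camera_info(n))
    cv2.imwrite(f"pics/{n}0.png",r.capture(n))
print(r.sense()['time'], r.nose_length)
E
```

```text
pics
{'time': 0.0, 'qpos': array([ 1.26581444,  0.53716706, -0.00440801,  1.53884448,  0.00257688,
        1.06730695, -0.07123154]), 'joint_velocities': array([ 6.87169709e-04,  1.66000954e-03,  2.25222449e-04,  3.44495459e-05,
        1.55021702e-04, -4.85364414e-04,  2.42573921e-03]), 'effort': array([ 3.36824105e-04, -5.70973420e+01,  9.90928933e-01, -2.51606226e+01,
       -5.61786967e-02,  1.77703996e-02,  1.81077075e-04]), 'ee_pos': array([ 0.15357166, -0.63099236,  0.24884994]), 'ee_rot': array([[-9.71626096e-01, -5.24166283e-04,  2.36521575e-01],
       [-2.36522125e-01,  1.63834800e-03, -9.71624722e-01],
       [ 1.21788270e-04, -9.99998521e-01, -1.71583859e-03]]), 'wrist_force': array([-0.95511762, -0.27454279, -0.41464805]), 'torque': array([-0.01482589, -0.00269769,  0.0451206 ]), 'gripper_width': 0.08815463304553826}
top {'fovy': 53.296182756825026, 'cx': 317.6053398115818, 'cy': 239.1724026877306, 'distortion': array([0.02142836, 0.        , 0.        , 0.        , 0.        ]), 'rvec': array([ 2.07853069, -2.14760317,  0.15861973]), 'tvec': array([0.09469161, 0.51547488, 1.1233123 ])}
side {'fovy': 48.61494834044775, 'cx': 311.89895626346095, 'cy': 248.13124613101124, 'distortion': array([-0.15551174,  0.        ,  0.        ,  0.        ,  0.        ]), 'rvec': array([ 0.32717399, -2.75215856,  1.29832352]), 'tvec': array([0.52691594, 0.11663064, 1.23137169])}
0.1 0.011
```

View pics/top0.png

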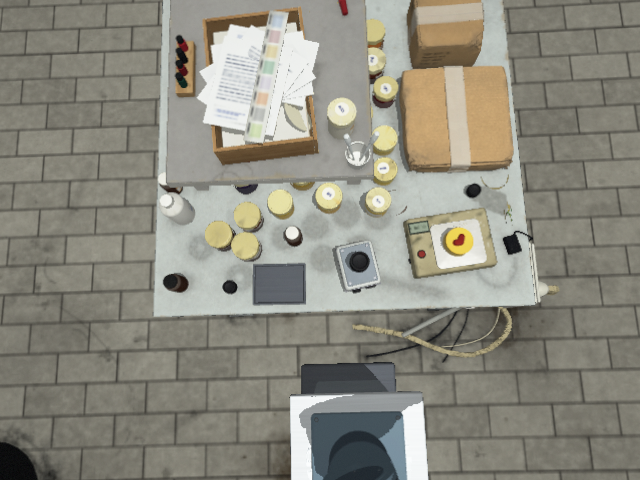

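View pics/side0.png

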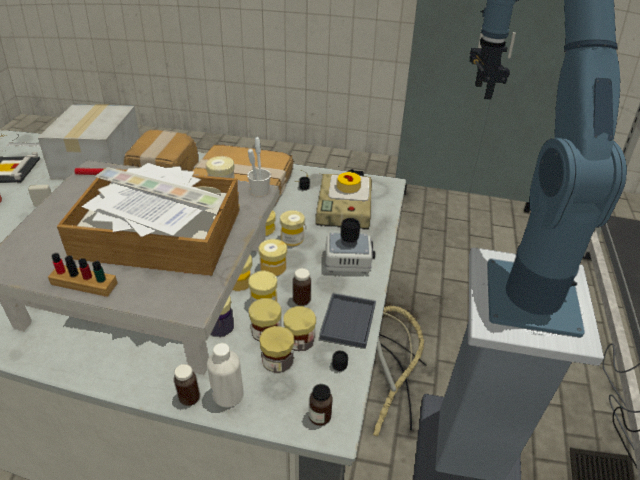

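The top view shows the shaker at about (358,264) with a black cup on it at (358,261). The tray is at (279,284). Small black look-alikes stand at (230,287) and (473,190), and there is a black box at (514,243). I'll zoom in and measure.

```bash
cat > h.py <<'E'
from bench import r
import numpy as np, cv2
def cam(n,info=None):
    c=info or r.camera_info(n); f=240/np.tan(np.radians(c['fovy'])/2)
    K=np.array([[f,0,c['cx']],[0,f,c['cy']],[0,0,1]]); R=cv2.Rodrigues(np.array(c['rvec']))[0]
    return K,np.array(c['distortion']),R,np.array(c['tvec'])
def proj(C,P):
    K,d,R,t=C; return cv2.projectPoints(np.atleast_2d(np.float64(P)),cv2.Rodrigues(R)[0],t,K,d)[0][:,0]
def ray(C,p):
    K,d,R,t=C; u=cv2.undistortPoints(np.float64([[p]]),K,d)[0,0]
    return -R.T@t, R.T@np.array([u[0],u[1],1])
def onz(C,p,z):
    o,v=ray(C,p); return o+v*(z-o[2])/v[2]
E
python3 - <<'E'
from h import *
T=cam('top');S=cam('side')
print(-T[2].T@T[3],-S[2].T@S[3], proj(T,[[0,0,0],[.154,-.632,.25]]),proj(S,[[0,0,0],[.154,-.632,.25]]))
t=cv2.imread('pics/top0.png');s=cv2.imread('pics/side0.png')
a=cv2.resize(t[200:320,150:310],None,fx=5,fy=5,interpolation=2)
b=cv2.resize(t[210:320,310:410],None,fx=5,fy=5,interpolation=2)
c=cv2.resize(s[200:400,280:440],None,fx=3,fy=3,interpolation=2)
for i,x in enumerate((a,b,c)): cv2.imwrite(f'pics/c{i}.png',x)
E
```

```text
[0.30806575 0.04591077 1.19979126] [0.33042662 0.97441724 0.86536041] [[358.10967034 459.66674725]
 [708.01706158 401.86581067]] [[532.47977392 296.95588864]
 [483.28346121  87.75101356]]
```

View pics/c0.png

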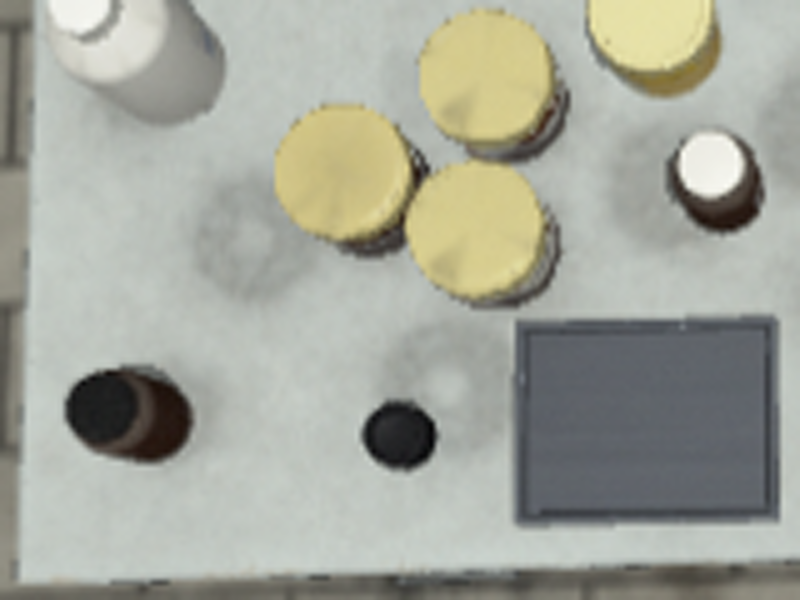

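View pics/c1.png

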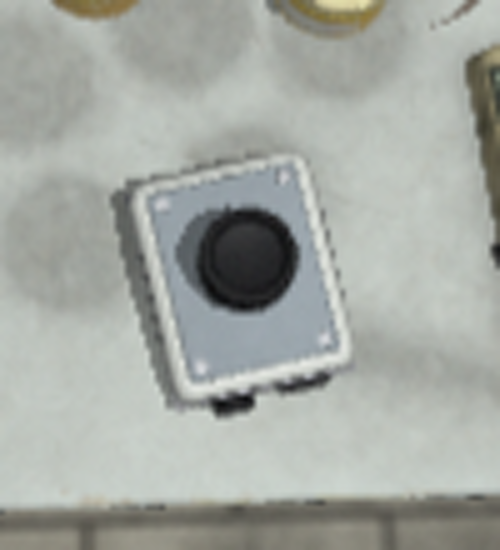

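View pics/c2.png

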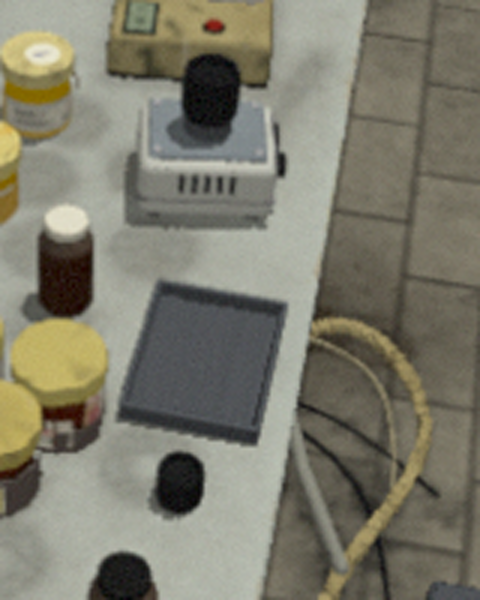

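Candidates for the cup, in top-view pixels:
- (359,261), on the shaker.
- (230,287), a small loose black cap.
- (473,190), a small black cap behind.
- (175,282), a bottle cap.
- (514,243), a black box.

The one on the shaker is the largest and sits on the spindle, and the crop confirms it. Next I'll measure.

```bash
python3 - <<'E'
from h import *
T=cam('top');S=cam('side')
t=cv2.imread('pics/top0.png');s=cv2.imread('pics/side0.png')
g=t.max(2)
def blob(g,th,box):
    x0,y0,x1,y1=box; m=np.zeros_like(g); m[y0:y1,x0:x1]=(g[y0:y1,x0:x1]<th)*255
    c=max(cv2.findContours(m,cv2.RETR_EXTERNAL,cv2.CHAIN_APPROX_NONE)[0],key=cv2.contourArea); return c,m
c,m=blob(g,70,(340,245,378,285)); (u,v),rad=cv2.minEnclosingCircle(c); print('cup px',u,v,rad,cv2.boundingRect(c),cv2.contourArea(c))
M=cv2.moments(c);uc=(M['m10']/M['m00'],M['m01']/M['m00']);print(uc)
for z in (.122,.101): print(z,onz(T,(u,v),z),onz(T,uc,z))
# predicted outline of cup of given center
def cupoutline(C,x,y,z0=.08,rr=.023,h=.042):
    a=np.linspace(0,6.283,60);P=[[x+rr*np.cos(q),y+rr*np.sin(q),z] for q in a for z in(z0,z0+h)]
    return cv2.boundingRect(np.float32(proj(C,P)))
p=onz(T,uc,.11);print('pred bbox',cupoutline(T,p[0],p[1]))
gs=s.max(2); cs,_=blob(gs,60,(335,212,368,248)); print('side',cv2.boundingRect(cs),'pred',cupoutline(S,p[0],p[1]))
# shaker top: blueish + white
hsv=cv2.cvtColor(t,cv2.COLOR_BGR2HSV)
print('panel hsv',hsv[285,372],hsv[250,345],t[285,372],'rim',t[252,338],'bench',t[220,345])
# tray
c,m=blob(g,115,(245,255,312,312)); r1=cv2.minAreaRect(c);print('tray',r1)
for q in cv2.boxPoints(r1): print(onz(T,q,.014)[:2])
print('c',onz(T,r1[0],.014))
E
```

```text
cup px 358.5 261.5 10.12432861328125 (349, 252, 20, 20) 289.0
(358.71626297577853, 261.48096885813146)
0.122 [ 0.45008696 -0.01536465  0.122     ] [ 0.45011377 -0.01585498  0.122     ]
0.101 [ 0.45285414 -0.01655855  0.101     ] [ 0.45288148 -0.01705844  0.101     ]
pred bbox (348, 250, 22, 23)
side (338, 218, 23, 29) pred (340, 217, 22, 27)
panel hsv [116  14 128] [101  25 166] [128 122 121] rim [195 202 198] bench [160 165 162]
tray ((279.0, 284.0), (40.0, 52.0), 90.0)
[0.4670279  0.24262674]
[0.46257134 0.11211713]
[0.36347039 0.11458412]
[0.36754063 0.243118  ]
c [0.41475866 0.17802228 0.014     ]
```

```bash
python3 - <<'E'
from h import *
T=cam('top');S=cam('side')
def tri(a,b):
    o1,v1=ray(T,a);o2,v2=ray(S,b)
    A=np.stack([v1,-v2],1);k=np.linalg.lstsq(A,o2-o1,rcond=None)[0]
    p,q=o1+v1*k[0],o2+v2*k[1];return (p+q)/2,np.linalg.norm(p-q)*1000
s=cv2.imread('pics/side0.png');t=cv2.imread('pics/top0.png')
# cup top centre: side blob upper ellipse
print('cup top',tri((358.6,261.0),(349.5,225)))
print('shelf fl',tri((167,184),(196,336)))
print('balance/cake',tri((459,240),(348,181)))
# shaker panel
b,g,rr=[t[...,i].astype(int) for i in range(3)]
m=np.zeros(b.shape,np.uint8);m[235:300,325:395]=(((b-rr)>8)[235:300,325:395])*255
c=max(cv2.findContours(m,cv2.RETR_EXTERNAL,cv2.CHAIN_APPROX_NONE)[0],key=cv2.contourArea)
R=cv2.minAreaRect(c);print('panel',R,[onz(T,q,.064)[:2].round(4) for q in cv2.boxPoints(R)],onz(T,R[0],.064))
E
```

```text
cup top (array([ 0.45424023, -0.01597735,  0.11537972]), np.float64(4.246476623628664))
shelf fl (array([0.64872639, 0.41899299, 0.15048932]), np.float64(15.328098482043202))
balance/cake (array([ 0.49908351, -0.25469597,  0.08347855]), np.float64(2.144942422229587))
panel ((358.20001220703125, 264.1000061035156), (38.306827545166016, 30.462230682373047), 76.75948333740234) [array([0.4897, 0.0267]), array([ 0.5042, -0.0451]), array([ 0.4139, -0.0614]), array([0.3997, 0.0093])] [ 0.45151099 -0.01766702  0.064     ]
```

>>> jog_arm:
  rows:
    - {"x": 35,"y": 33,"rz": 0.09}
    - {"x": 70,"y": 66,"rz": 0.18}
    - {"x": 105,"y": 99,"rz": 0.27}
    - {"x": 140,"y": 132,"rz": 0.36}
    - {"x": 175,"y": 165,"rz": 0.45}

```text
schema error: expected keys rx, ry, rz, x, y, z, fingers
```

>>> jog_arm:
  rows:
    - {"x": 35,"y": 33,"z": 0,"rx": 0,"ry": 0,"rz": 0.09,"fingers": -1}
    - {"x": 70,"y": 66,"z": 0,"rx": 0,"ry": 0,"rz": 0.18,"fingers": -1}
    - {"x": 105,"y": 99,"z": 0,"rx": 0,"ry": 0,"rz": 0.27,"fingers": -1}
    - {"x": 140,"y": 132,"z": 0,"rx": 0,"ry": 0,"rz": 0.36,"fingers": -1}
    - {"x": 175,"y": 165,"z": 0,"rx": 0,"ry": 0,"rz": 0.45,"fingers": -1}

```text
time: 0.6
ee_pos: [0.3297, -0.4649, 0.2495]
ee_rot: [[-0.77, -0.0, 0.638], [-0.638, 0.0, -0.77], [0.0, -1.0, -0.0]]
wrist_force: [0.0, -0.9, 0.3]
gripper_width: 0.0881
```

>>> jog_arm:
  rows:
    - {"x": 35,"y": 33,"z": 0,"rx": 0,"ry": 0,"rz": 0.09,"fingers": -1}
    - {"x": 70,"y": 66,"z": 0,"rx": 0,"ry": 0,"rz": 0.18,"fingers": -1}
    - {"x": 78,"y": 114,"z": 0,"rx": 0,"ry": 0,"rz": 0.28,"fingers": -1}
    - {"x": 86,"y": 162,"z": 0,"rx": 0,"ry": 0,"rz": 0.38,"fingers": -1}
    - {"x": 94,"y": 210,"z": 0,"rx": 0,"ry": 0,"rz": 0.48,"fingers": -1}

```text
time: 1.1
ee_pos: [0.4227, -0.2545, 0.2494]
ee_rot: [[-0.387, -0.0, 0.922], [-0.922, 0.0, -0.387], [0.0, -1.0, -0.0]]
wrist_force: [0.6, -0.5, -0.7]
gripper_width: 0.088
```

>>> jog_arm:
  rows:
    - {"x": 7,"y": 48,"z": 0,"rx": 0,"ry": 0,"rz": 0.09,"fingers": -1}
    - {"x": 14,"y": 96,"z": 0,"rx": 0,"ry": 0,"rz": 0.18,"fingers": -1}
    - {"x": 21,"y": 144,"z": 0,"rx": 0,"ry": 0,"rz": 0.27,"fingers": -1}
    - {"x": 28,"y": 192,"z": 0,"rx": 0,"ry": 0,"rz": 0.36,"fingers": -1}
    - {"x": 28,"y": 238,"z": 0,"rx": 0,"ry": 0,"rz": 0.4,"fingers": -1}

```text
time: 1.6
ee_pos: [0.451, -0.0164, 0.2498]
ee_rot: [[0.001, 0.001, 1.0], [-1.0, 0.0, 0.001], [-0.0, -1.0, 0.001]]
wrist_force: [0.3, -0.1, -0.2]
gripper_width: 0.0885
```

```bash
cat > snap.py <<'E'
from h import *
import sys,pickle
n=sys.argv[1];o=sys.argv[2]
info=r.camera_info(n);s=r.sense();im=r.capture(n)
cv2.imwrite(f'pics/{o}.png',im);pickle.dump((info,s),open(f'pics/{o}.pkl','wb'))
print(s['time'],s['ee_pos'].round(4),s['ee_rot'].round(3).tolist(),s['qpos'].round(3),s['wrist_force'].round(2),s['torque'].round(3))
C=cam(n,info);print('campos',(-C[2].T@C[3]).round(3), 'px of cup pred',proj(C,[[.452,-.0165,.122],[.452,-.0165,.0]]).round(0).tolist())
E
python3 snap.py wrist w1
```

```text
1.6 [ 0.451  -0.0164  0.2498] [[0.001, 0.001, 1.0], [-1.0, 0.0, 0.001], [-0.0, -1.0, 0.001]] [ 0.444  0.246 -0.579  2.015  0.168  0.925 -0.221] [ 0.34 -0.08 -0.22] [-0.033 -0.138 -0.045]
campos [0.451 0.051 0.385] px of cup pred [[321.0, 228.0], [321.0, 195.0]]
```

View pics/w1.png

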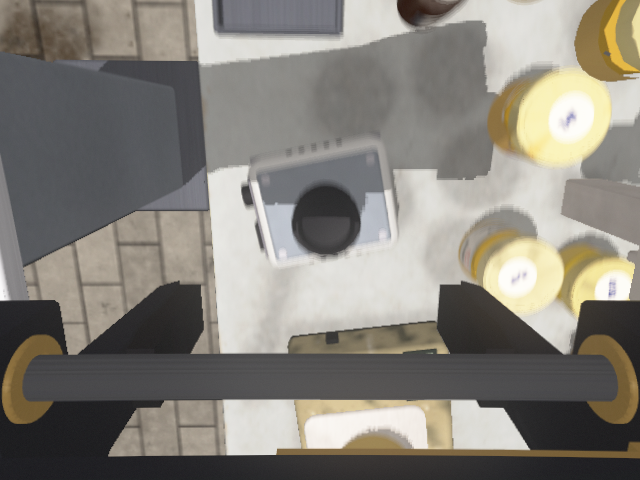

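The wrist view shows the cup at about (326,220) on the shaker, and the tray top-left at about (279,15). I'll fit the rim.

```bash
python3 - <<'E'
from h import *
import pickle
info,s=pickle.load(open('pics/w1.pkl','rb'));C=cam('wrist',info)
im=cv2.imread('pics/w1.png');g=im.max(2)
m=np.zeros_like(g);m[170:270,275:375]=(g[170:270,275:375]<62)*255
c=max(cv2.findContours(m,cv2.RETR_EXTERNAL,cv2.CHAIN_APPROX_NONE)[0],key=cv2.contourArea)
print(cv2.boundingRect(c),cv2.minEnclosingCircle(c))
def outline(x,y):
    a=np.linspace(0,6.283,90);P=np.array([[x+.023*np.cos(q),y+.023*np.sin(q),z] for q in a for z in(.08,.122)])
    return cv2.convexHull(np.float32(proj(C,P)))
def feat(h): 
    x,y,w,hh=cv2.boundingRect(h); h=h[:,0]; return h[:,0].min(),h[:,0].max(),h[:,1].min(),h[:,1].max()
print('meas',feat(c)); 
for x,y in((.451,-.0165),(.453,-.0165),(.453,-.0185),(.455,-.0185)): print(x,y,np.round(feat(outline(x,y)),1))
cv2.imwrite('pics/w1c.png',cv2.resize(im[120:280,230:420],None,fx=4,fy=3.7,interpolation=2))
E
```

```text
(293, 186, 67, 63) ((325.5848693847656, 219.1502227783203), 33.76533508300781)
meas (np.int32(293), np.int32(359), np.int32(186), np.int32(248))
0.451 -0.0165 [283.9 355.7 182.4 261.8]
0.453 -0.0165 [287.  358.8 182.4 261.8]
0.453 -0.0185 [287.1 358.7 185.2 264.7]
0.455 -0.0185 [290.2 361.9 185.2 264.7]
```

View pics/w1c.png

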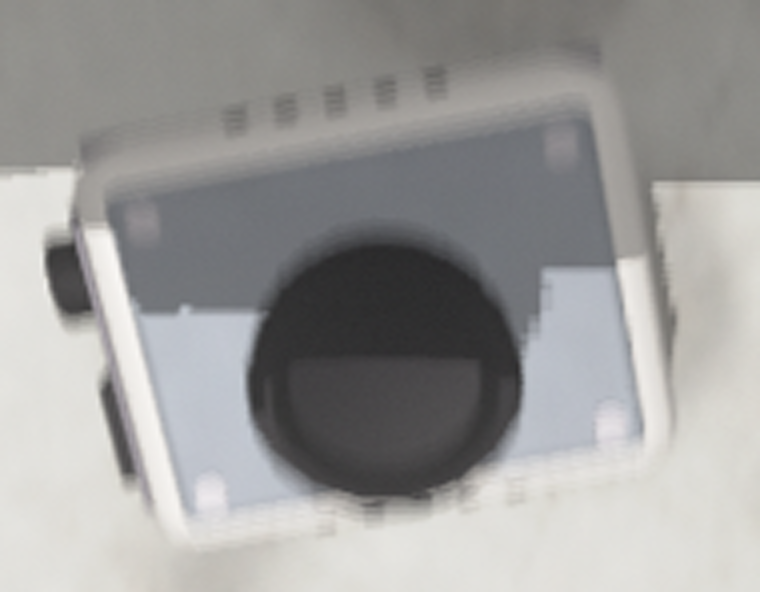

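The picture is motion-smeared because the arm was still settling, so I'll take another now that it is still.

```bash
python3 snap.py wrist w2; python3 - <<'E'
from h import *
import pickle
info,s=pickle.load(open('pics/w2.pkl','rb'));C=cam('wrist',info)
print(s['joint_velocities'].round(4))
im=cv2.imread('pics/w2.png')
cv2.imwrite('pics/w2c.png',cv2.resize(im[120:280,230:420],None,fx=4,fy=3.7,interpolation=2))
E
```

```text
1.65 [ 0.4505 -0.0083  0.2501] [[0.011, 0.001, 1.0], [-1.0, 0.004, 0.011], [-0.004, -1.0, 0.001]] [ 0.438  0.246 -0.589  2.016  0.165  0.925 -0.225] [0.11 6.14 0.06] [ 0.407 -0.096 -0.02 ]
campos [0.45  0.059 0.386] px of cup pred [[322.0, 241.0], [321.0, 204.0]]
[ 0.0501 -0.0037  0.0333 -0.0018 -0.0155  0.0071  0.1175]
```

View pics/w2c.png

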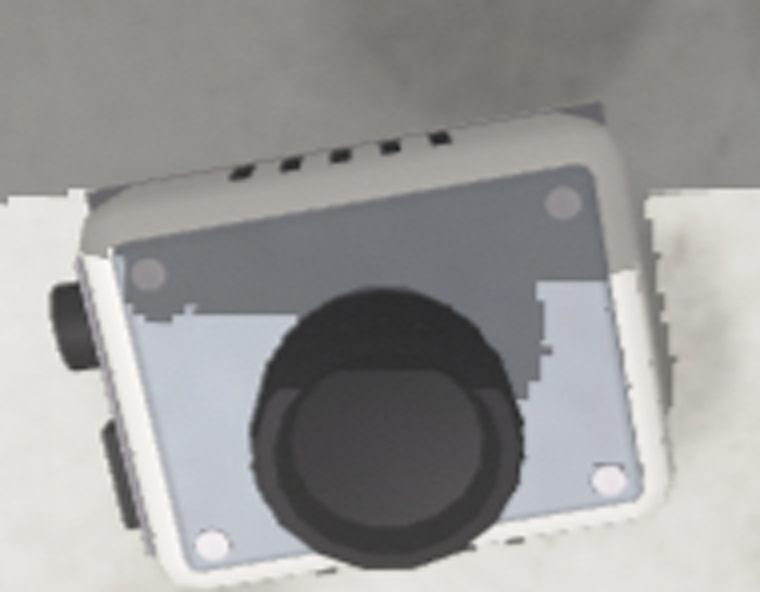

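>>> jog_arm:
  rows:
    - {"x": 0,"y": 0,"z": -30,"rx": 0,"ry": 0,"rz": 0,"fingers": -1}
    - {"x": 0,"y": 0,"z": -50,"rx": 0,"ry": 0,"rz": 0,"fingers": -1}
    - {"x": 0,"y": 0,"z": -50,"rx": 0,"ry": 0,"rz": 0,"fingers": -1}
    - {"x": 0,"y": 0,"z": -50,"rx": 0,"ry": 0,"rz": 0,"fingers": -1}

```text
time: 2.1
ee_pos: [0.4507, -0.019, 0.1999]
ee_rot: [[-0.003, -0.001, 1.0], [-1.0, 0.0, -0.003], [-0.0, -1.0, -0.001]]
wrist_force: [0.1, -0.7, -0.1]
gripper_width: 0.0882
```

```bash
python3 snap.py wrist w3; python3 - <<'E'
from h import *
import pickle
info,s=pickle.load(open('pics/w3.pkl','rb'));C=cam('wrist',info)
print(abs(s['joint_velocities']).max().round(4))
im=cv2.imread('pics/w3.png')
x,y=proj(C,[[.452,-.0165,.122]])[0].astype(int);print(x,y)
x0,y0=x-95,y-80
cv2.imwrite('pics/w3c.png',cv2.resize(im[y0:y0+150,x0:x0+190],None,fx=4,fy=4,interpolation=2));print(x0,y0)
E
```

```text
2.1 [ 0.4507 -0.019   0.1999] [[-0.003, -0.001, 1.0], [-1.0, 0.0, -0.003], [-0.0, -1.0, -0.001]] [ 0.417  0.323 -0.555  2.064  0.232  0.814 -0.278] [ 0.12 -0.74 -0.13] [-0.047 -0.146  0.076]
campos [0.451 0.049 0.335] px of cup pred [[323.0, 247.0], [322.0, 202.0]]
0.0195
322 246
227 166
```

View pics/w3c.png

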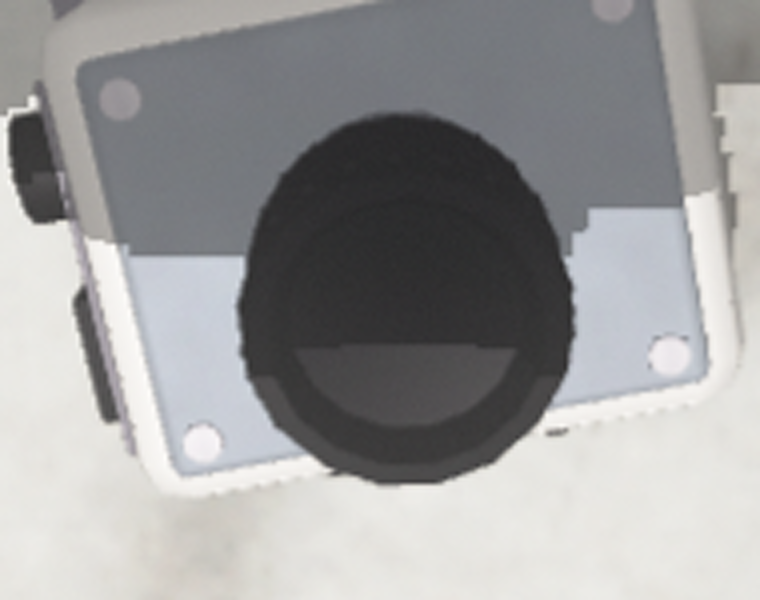

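```bash
python3 - <<'E'
from h import *
import pickle
from scipy.optimize import least_squares
info,s=pickle.load(open('pics/w3.pkl','rb'));C=cam('wrist',info)
meas=np.array([286.75,370.5,194,287])-.5+.5/4
a=np.linspace(0,6.283,90);
def f(x,y,R=.023,zt=.122):
    P=np.array([[x+R*np.cos(q),y+R*np.sin(q),z] for q in a for z in(zt-.042,zt)]);h=proj(C,P)
    return np.array([h[:,0].min(),h[:,0].max(),h[:,1].min(),h[:,1].max()])
print(meas,f(.452,-.0165).round(1))
q=least_squares(lambda p:f(*p)-meas,(.452,-.0165));print(q.x,q.fun.round(2))
# shaker corner screws: px in crop -> rays on z=.064 ; their centre = shaker axis
pts=[(120,99),(614,5),(670,356),(202,442)]
W=np.array([onz(C,(227+u/4,166+v/4),.064)[:2] for u,v in pts]);print(W.round(4),W.mean(0), [np.linalg.norm(W[i]-W[(i+1)%4]).round(4) for i in range(4)])
E
```

```text
[286.375 370.125 193.625 286.625] [278.8 366.3 190.2 287.5]
[ 0.45498747 -0.01726963] [-1.85  1.85 -2.15  2.15]
[[ 0.41    0.0036]
 [ 0.4891  0.0185]
 [ 0.5006 -0.0401]
 [ 0.4216 -0.0554]] [ 0.45531701 -0.01835838] [np.float64(0.0804), np.float64(0.0597), np.float64(0.0805), np.float64(0.0601)]
```

The wrist outline and the shaker's screw pattern (80x60 mm, square) put the axis at about (0.455,-0.0175). The side view agrees at about 0.4547. The single top view gives 0.4515, about one pixel off. I'll use (0.4545,-0.017), descend to TCP z≈0.103, then close.

>>> jog_arm:
  rows:
    - {"x": 4,"y": 2,"z": -20,"rx": 0,"ry": 0,"rz": 0,"fingers": -1}
    - {"x": 4,"y": 2,"z": -50,"rx": 0,"ry": 0,"rz": 0,"fingers": -1}
    - {"x": 4,"y": 2,"z": -80,"rx": 0,"ry": 0,"rz": 0,"fingers": -1}
    - {"x": 4,"y": 2,"z": -97,"rx": 0,"ry": 0,"rz": 0,"fingers": -1}
    - {"x": 4,"y": 2,"z": -97,"rx": 0,"ry": 0,"rz": 0,"fingers": -1}

```text
time: 2.65
ee_pos: [0.4542, -0.0168, 0.1019]
ee_rot: [[-0.002, -0.002, 1.0], [-1.0, -0.0, -0.002], [0.0, -1.0, -0.002]]
wrist_force: [0.3, 0.8, -0.3]
gripper_width: 0.088
```

```bash
python3 snap.py wrist w4;python3 snap.py side s4; python3 - <<'E'
import cv2
s=cv2.imread('pics/s4.png');cv2.imwrite('pics/s4c.png',cv2.resize(s[140:300,260:440],None,fx=4,fy=3.7,interpolation=2))
E
```

```text
2.65 [ 0.4542 -0.0168  0.1019] [[-0.002, -0.002, 1.0], [-1.0, -0.0, -0.002], [0.0, -1.0, -0.002]] [ 0.321  0.501 -0.464  2.12   0.387  0.604 -0.419] [ 0.32  0.77 -0.28] [-0.03  -0.091  0.005]
campos [0.455 0.051 0.237] px of cup pred [[313.0, 347.0], [317.0, 238.0]]
2.7 [ 0.455  -0.0167  0.1031] [[-0.002, -0.0, 1.0], [-1.0, -0.0, -0.002], [0.0, -1.0, -0.0]] [ 0.321  0.499 -0.465  2.119  0.387  0.605 -0.419] [0.08 0.87 0.75] [-0.057 -0.072 -0.004]
campos [0.33  0.974 0.865] px of cup pred [[352.0, 223.0], [348.0, 262.0]]
```

View pics/w4.png

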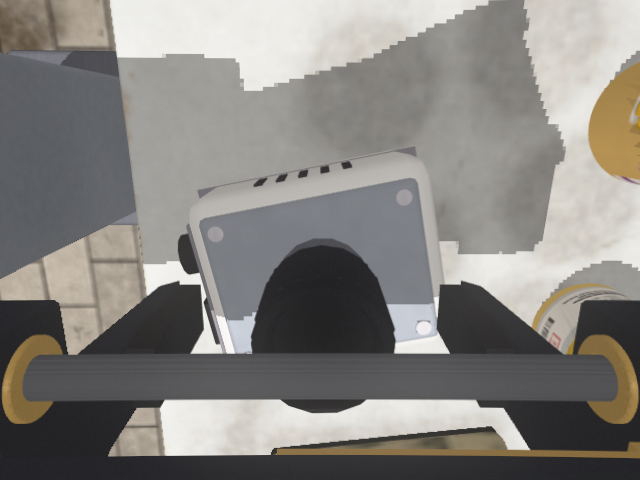

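View pics/s4c.png

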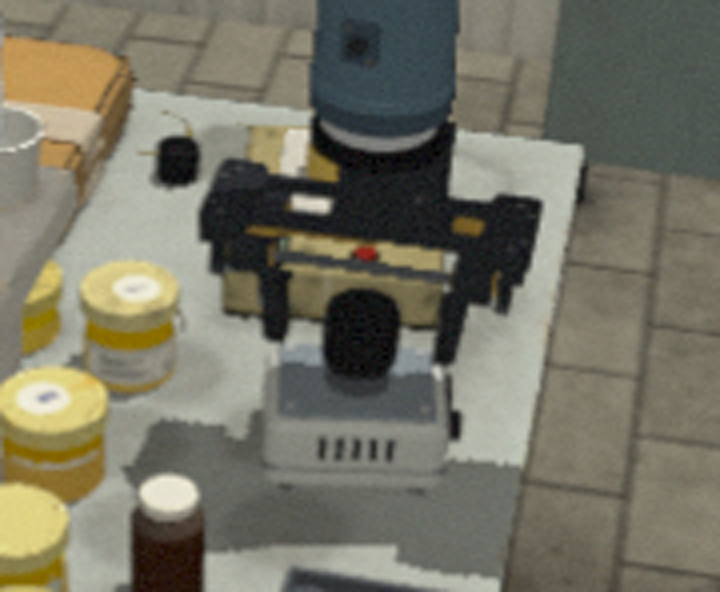

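The cup sits centred between the fingers: about u=323 in the wrist view, against a finger midpoint of 321. Now I'll close.

>>> jog_arm:
  rows:
    - {"x": 0,"y": 0,"z": 0,"rx": 0,"ry": 0,"rz": 0,"fingers": -0.12}
    - {"x": 0,"y": 0,"z": 0,"rx": 0,"ry": 0,"rz": 0,"fingers": -0.12}
    - {"x": 0,"y": 0,"z": 0,"rx": 0,"ry": 0,"rz": 0,"fingers": -0.12}
    - {"x": 0,"y": 0,"z": 0,"rx": 0,"ry": 0,"rz": 0,"fingers": -0.12}

```text
time: 3.15
ee_pos: [0.455, -0.0166, 0.1032]
ee_rot: [[-0.002, 0.001, 1.0], [-1.0, -0.0, -0.002], [0.0, -1.0, 0.001]]
wrist_force: [0.1, 0.3, -0.4]
gripper_width: 0.0581
```

>>> jog_arm:
  rows:
    - {"x": 0,"y": 0,"z": 0,"rx": 0,"ry": 0,"rz": 0,"fingers": 1}
    - {"x": 0,"y": 0,"z": 0,"rx": 0,"ry": 0,"rz": 0,"fingers": 1}

```text
time: 3.35
ee_pos: [0.4551, -0.0166, 0.1029]
ee_rot: [[-0.002, 0.001, 1.0], [-1.0, -0.0, -0.002], [0.0, -1.0, 0.001]]
wrist_force: [0.2, -1.0, 1.4]
gripper_width: 0.0453
```

```bash
python3 -c "
from bench import r
s=r.sense();print(s['wrist_force'].round(2),s['torque'].round(3),s['gripper_width'],s['ee_pos'])"
```

```text
[ 0.23 -1.04  1.44] [-0.014 -0.238  0.019] 0.045339569456355554 [ 0.45512477 -0.0165782   0.10287294]
```

>>> jog_arm:
  rows:
    - {"x": 0,"y": 0,"z": 0,"rx": 0,"ry": 0,"rz": 0,"fingers": 1}
    - {"x": 0,"y": 0,"z": 0,"rx": 0,"ry": 0,"rz": 0.1,"fingers": 1}
    - {"x": 0,"y": 0,"z": 0.3,"rx": 0,"ry": 0,"rz": 0.2,"fingers": 1}
    - {"x": 0,"y": 0,"z": 0.5,"rx": 0,"ry": 0,"rz": 0.3,"fingers": 1}

```text
time: 3.75
ee_pos: [0.4548, -0.0167, 0.103]
ee_rot: [[0.297, -0.0, 0.955], [-0.955, 0.0, 0.297], [-0.0, -1.0, 0.0]]
wrist_force: [0.6, -0.3, -3.1]
gripper_width: 0.0449
```

```bash
cat > st.py <<'E'
from bench import r
import numpy as np
s=r.sense();print(round(s['time'],2),s['wrist_force'].round(2),s['torque'].round(3),s['gripper_width'].round(4),s['ee_pos'].round(4),'yaw',np.arctan2(s['ee_rot'][1,2],s['ee_rot'][0,2]).round(3),s['qpos'].round(2))
E
python3 st.py
```

```text
Traceback (most recent call last):
  File "st.py", line 3, in <module>
    s=r.sense();print(round(s['time'],2),s['wrist_force'].round(2),s['torque'].round(3),s['gripper_width'].round(4),s['ee_pos'].round(4),'yaw',np.arctan2(s['ee_rot'][1,2],s['ee_rot'][0,2]).round(3),s['qpos'].round(2))
                                                                                        ^^^^^^^^^^^^^^^^^^^^^^^^
AttributeError: 'float' object has no attribute 'round'
```

```bash
sed -i "s/s\['gripper_width'\].round(4)/round(s['gripper_width'],4)/" st.py; python3 st.py
```

```text
3.75 [ 0.64 -0.31 -3.13] [-0.109 -0.165 -0.188] 0.0449 [ 0.4548 -0.0167  0.103 ] yaw 0.301 [ 0.38  0.51 -0.54  2.12  0.45  0.62 -0.17]
```

>>> jog_arm:
  rows:
    - {"x": 0,"y": 0,"z": 0.2,"rx": 0,"ry": 0,"rz": 0.13,"fingers": 1}
    - {"x": 0,"y": 0,"z": 0.5,"rx": 0,"ry": 0,"rz": 0.26,"fingers": 1}
    - {"x": 0,"y": 0,"z": 0.7,"rx": 0,"ry": 0,"rz": 0.39,"fingers": 1}
    - {"x": 0,"y": 0,"z": 0.9,"rx": 0,"ry": 0,"rz": 0.52,"fingers": 1}

```text
time: 4.15
ee_pos: [0.4545, -0.0168, 0.1037]
ee_rot: [[0.733, -0.001, 0.681], [-0.681, 0.0, 0.733], [-0.001, -1.0, -0.0]]
wrist_force: [1.4, -1.4, -5.5]
gripper_width: 0.0455
```

```bash
python3 st.py
```

```text
4.15 [ 1.42 -1.41 -5.46] [-0.184 -0.392 -0.21 ] 0.0455 [ 0.4545 -0.0168  0.1037] yaw 0.822 [ 0.48  0.55 -0.67  2.11  0.55  0.66  0.26]
```

```bash
python3 snap.py side s5; python3 - <<'E'
import cv2,numpy as np
a=cv2.imread('pics/s4.png');s=cv2.imread('pics/s5.png');f=lambda s:cv2.resize(s[190:280,310:400],None,fx=4.4,fy=6,interpolation=2)
cv2.imwrite('pics/s5c.png',np.hstack([f(a),f(s)]))
E
```

```text
4.15 [ 0.4545 -0.0168  0.1037] [[0.733, -0.001, 0.681], [-0.681, 0.0, 0.733], [-0.001, -1.0, -0.0]] [ 0.483  0.546 -0.668  2.111  0.551  0.661  0.261] [ 1.42 -1.41 -5.46] [-0.184 -0.392 -0.21 ]
campos [0.33  0.974 0.865] px of cup pred [[352.0, 223.0], [348.0, 262.0]]
```

View pics/s5c.png

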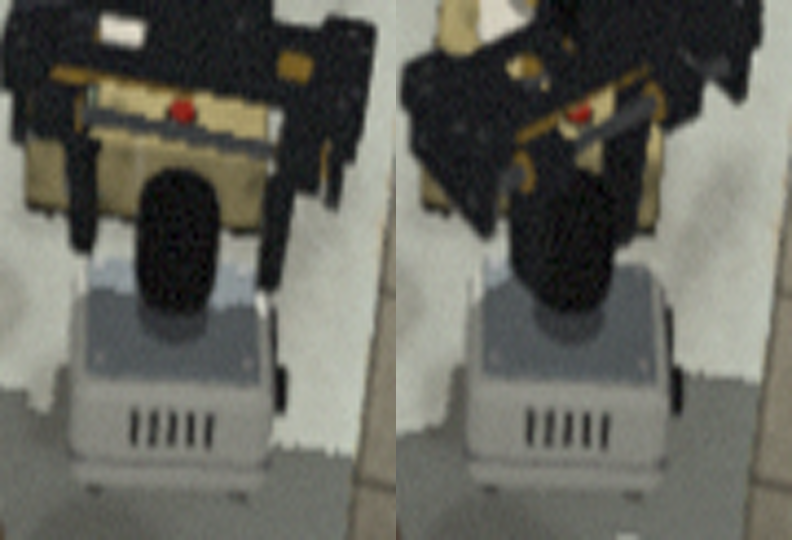

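The shaker hasn't moved. The pull is 5.5 N. I'll twist back the other way.

>>> jog_arm:
  rows:
    - {"x": 0,"y": 0,"z": 0,"rx": 0,"ry": 0,"rz": -0.12,"fingers": 1}
    - {"x": 0,"y": 0,"z": 0.2,"rx": 0,"ry": 0,"rz": -0.26,"fingers": 1}
    - {"x": 0,"y": 0,"z": 0.4,"rx": 0,"ry": 0,"rz": -0.4,"fingers": 1}
    - {"x": 0,"y": 0,"z": 0.7,"rx": 0,"ry": 0,"rz": -0.54,"fingers": 1}
    - {"x": 0,"y": 0,"z": 0.9,"rx": 0,"ry": 0,"rz": -0.68,"fingers": 1}

```text
time: 4.7
ee_pos: [0.4548, -0.0165, 0.1048]
ee_rot: [[0.13, 0.0, 0.991], [-0.991, 0.0, 0.13], [-0.0, -1.0, 0.0]]
wrist_force: [2.1, 0.2, -6.6]
gripper_width: 0.0452
```

```bash
python3 st.py
```

```text
4.7 [ 2.13  0.17 -6.61] [ 0.1   -0.495  0.307] 0.0452 [ 0.4548 -0.0165  0.1048] yaw 0.131 [ 0.35  0.5  -0.5   2.12  0.41  0.62 -0.31]
```

>>> jog_arm:
  rows:
    - {"x": 0,"y": 0,"z": 0.2,"rx": 0,"ry": 0,"rz": -0.14,"fingers": 1}
    - {"x": 0,"y": 0,"z": 0.5,"rx": 0,"ry": 0,"rz": -0.28,"fingers": 1}
    - {"x": 0,"y": 0,"z": 0.8,"rx": 0,"ry": 0,"rz": -0.42,"fingers": 1}
    - {"x": 0,"y": 0,"z": 1.0,"rx": 0,"ry": 0,"rz": -0.56,"fingers": 1}
    - {"x": 0,"y": 0,"z": 1.3,"rx": 0,"ry": 0,"rz": -0.7,"fingers": 1}

```text
time: 5.2
ee_pos: [0.4553, -0.0166, 0.1062]
ee_rot: [[-0.539, 0.001, 0.842], [-0.842, 0.0, -0.539], [-0.001, -1.0, 0.001]]
wrist_force: [4.7, -1.0, -8.0]
gripper_width: 0.0452
```

```bash
python3 st.py
```

```text
5.2 [ 4.69 -1.04 -8.01] [-0.291 -0.929  0.203] 0.0452 [ 0.4553 -0.0166  0.1062] yaw -0.569 [ 0.21  0.47 -0.33  2.12  0.27  0.58 -0.88]
```

>>> jog_arm:
  rows:
    - {"x": 0.2,"y": 0,"z": -0.2,"rx": 0,"ry": 0,"rz": 0.12,"fingers": 1}
    - {"x": 0.3,"y": 0,"z": 0,"rx": 0,"ry": 0,"rz": 0.26,"fingers": 1}
    - {"x": 0.3,"y": 0,"z": 0.3,"rx": 0,"ry": 0,"rz": 0.4,"fingers": 1}
    - {"x": 0.3,"y": 0,"z": 0.6,"rx": 0,"ry": 0,"rz": 0.54,"fingers": 1}
    - {"x": 0.3,"y": 0,"z": 0.8,"rx": 0,"ry": 0,"rz": 0.68,"fingers": 1}

```text
time: 5.7
ee_pos: [0.4549, -0.0165, 0.1069]
ee_rot: [[0.12, -0.0, 0.993], [-0.993, 0.0, 0.12], [-0.0, -1.0, -0.0]]
wrist_force: [1.1, 0.1, -4.8]
gripper_width: 0.0454
```

```bash
python3 st.py
```

```text
5.7 [ 1.13  0.12 -4.84] [-0.065 -0.386 -0.19 ] 0.0454 [ 0.4549 -0.0165  0.1069] yaw 0.121 [ 0.35  0.5  -0.5   2.12  0.41  0.62 -0.31]
```

>>> jog_arm:
  rows:
    - {"x": 0,"y": 0,"z": 0.3,"rx": 0,"ry": 0,"rz": 0.14,"fingers": 1}
    - {"x": 0,"y": 0,"z": 0.6,"rx": 0,"ry": 0,"rz": 0.28,"fingers": 1}
    - {"x": 0,"y": 0,"z": 0.9,"rx": 0,"ry": 0,"rz": 0.42,"fingers": 1}
    - {"x": 0,"y": 0,"z": 1.2,"rx": 0,"ry": 0,"rz": 0.56,"fingers": 1}
    - {"x": 0,"y": 0,"z": 1.4,"rx": 0,"ry": 0,"rz": 0.7,"fingers": 1}

```text
time: 6.2
ee_pos: [0.4546, -0.0168, 0.1081]
ee_rot: [[0.731, -0.001, 0.682], [-0.682, 0.0, 0.731], [-0.001, -1.0, -0.001]]
wrist_force: [-0.1, -0.2, -4.5]
gripper_width: 0.0453
```

```bash
python3 st.py
```

```text
6.2 [-0.08 -0.18 -4.5 ] [-0.157 -0.143 -0.158] 0.0453 [ 0.4546 -0.0168  0.1081] yaw 0.82 [ 0.49  0.54 -0.67  2.11  0.54  0.67  0.27]
```

>>> jog_arm:
  rows:
    - {"x": 0,"y": 0,"z": 0,"rx": 0,"ry": 0,"rz": -0.12,"fingers": 1}
    - {"x": 0,"y": 0,"z": 0.3,"rx": 0,"ry": 0,"rz": -0.26,"fingers": 1}
    - {"x": 0,"y": 0,"z": 0.6,"rx": 0,"ry": 0,"rz": -0.4,"fingers": 1}
    - {"x": 0,"y": 0,"z": 0.9,"rx": 0,"ry": 0,"rz": -0.54,"fingers": 1}
    - {"x": 0,"y": 0,"z": 1.2,"rx": 0,"ry": 0,"rz": -0.68,"fingers": 1}

```text
time: 6.7
ee_pos: [0.4549, -0.0165, 0.1093]
ee_rot: [[0.13, -0.0, 0.991], [-0.991, 0.0, 0.13], [-0.0, -1.0, -0.0]]
wrist_force: [3.2, 1.5, -7.7]
gripper_width: 0.0453
```

```bash
python3 st.py
```

```text
6.7 [ 3.21  1.5  -7.71] [ 0.063 -0.816  0.187] 0.0453 [ 0.4549 -0.0165  0.1093] yaw 0.131 [ 0.36  0.49 -0.51  2.12  0.41  0.63 -0.3 ]
```

>>> jog_arm:
  rows:
    - {"x": 0.1,"y": 0,"z": 0.3,"rx": 0,"ry": 0,"rz": -0.14,"fingers": 1}
    - {"x": 0.1,"y": 0,"z": 0.5,"rx": 0,"ry": 0,"rz": -0.28,"fingers": 1}
    - {"x": 0.2,"y": 0,"z": 0.7,"rx": 0,"ry": 0,"rz": -0.42,"fingers": 1}
    - {"x": 0.2,"y": 0,"z": 0.9,"rx": 0,"ry": 0,"rz": -0.56,"fingers": 1}
    - {"x": 0.3,"y": 0,"z": 1.1,"rx": 0,"ry": 0,"rz": -0.7,"fingers": 1}

```text
time: 7.2
ee_pos: [0.4555, -0.0166, 0.1106]
ee_rot: [[-0.539, 0.0, 0.842], [-0.842, -0.0, -0.539], [-0.0, -1.0, 0.0]]
wrist_force: [2.7, -0.0, -6.7]
gripper_width: 0.0451
```

```bash
python3 st.py
```

```text
7.2 [ 2.69 -0.01 -6.66] [-0.18  -0.418  0.249] 0.0451 [ 0.4555 -0.0166  0.1106] yaw -0.569 [ 0.22  0.46 -0.34  2.12  0.27  0.6  -0.88]
```

>>> jog_arm:
  rows:
    - {"x": 0,"y": 0,"z": -0.1,"rx": 0,"ry": 0,"rz": 0.12,"fingers": 1}
    - {"x": 0,"y": 0,"z": 0.2,"rx": 0,"ry": 0,"rz": 0.26,"fingers": 1}
    - {"x": 0,"y": 0,"z": 0.5,"rx": 0,"ry": 0,"rz": 0.4,"fingers": 1}
    - {"x": 0,"y": 0,"z": 0.8,"rx": 0,"ry": 0,"rz": 0.54,"fingers": 1}
    - {"x": 0,"y": 0,"z": 1.1,"rx": 0,"ry": 0,"rz": 0.68,"fingers": 1}

```text
time: 7.7
ee_pos: [0.4549, -0.0165, 0.1115]
ee_rot: [[0.12, -0.001, 0.993], [-0.993, 0.0, 0.12], [-0.0, -1.0, -0.001]]
wrist_force: [-0.2, -0.6, -5.0]
gripper_width: 0.0454
```

```bash
python3 st.py; python3 snap.py side s6; python3 - <<'E'
import cv2,numpy as np
a=cv2.imread('pics/s4.png');s=cv2.imread('pics/s6.png');f=lambda s:cv2.resize(s[190:280,310:400],None,fx=4.4,fy=6,interpolation=2)
cv2.imwrite('pics/s6c.png',np.hstack([f(a),f(s)]))
E
```

```text
7.7 [-0.19 -0.58 -5.03] [-0.155 -0.245 -0.191] 0.0454 [ 0.4549 -0.0165  0.1115] yaw 0.121 [ 0.36  0.49 -0.51  2.11  0.4   0.63 -0.31]
7.7 [ 0.4549 -0.0165  0.1115] [[0.12, -0.001, 0.993], [-0.993, 0.0, 0.12], [-0.0, -1.0, -0.001]] [ 0.359  0.49  -0.51   2.114  0.399  0.631 -0.308] [-0.19 -0.58 -5.03] [-0.155 -0.245 -0.191]
campos [0.33  0.974 0.865] px of cup pred [[352.0, 223.0], [348.0, 262.0]]
```

View pics/s6c.png

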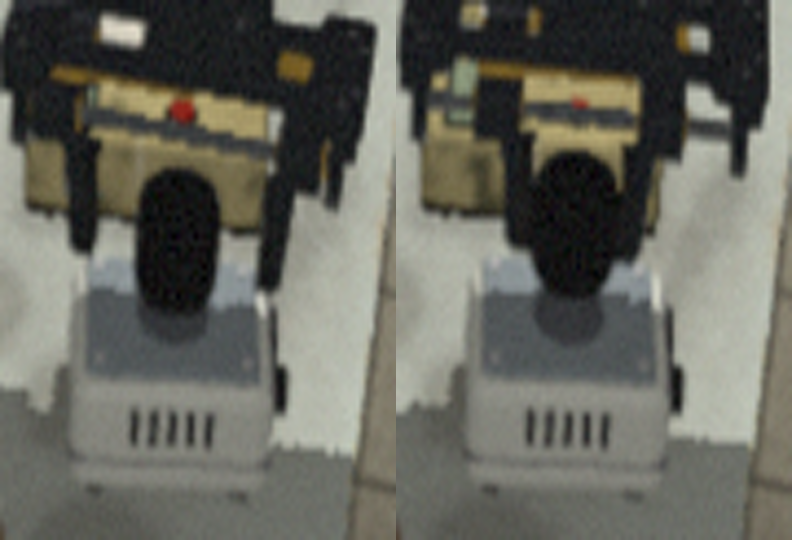

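The cup has risen (its bottom went from 315 to 297 in the crop) and the shaker hasn't moved. I'll continue.

>>> jog_arm:
  rows:
    - {"x": 0,"y": 0,"z": 0.3,"rx": 0,"ry": 0,"rz": 0.14,"fingers": 1}
    - {"x": 0,"y": 0,"z": 0.6,"rx": 0,"ry": 0,"rz": 0.28,"fingers": 1}
    - {"x": 0,"y": 0,"z": 0.9,"rx": 0,"ry": 0,"rz": 0.42,"fingers": 1}
    - {"x": 0,"y": 0,"z": 1.2,"rx": 0,"ry": 0,"rz": 0.56,"fingers": 1}
    - {"x": 0,"y": 0,"z": 1.4,"rx": 0,"ry": 0,"rz": 0.7,"fingers": 1}

```text
time: 8.25
ee_pos: [0.4548, -0.0168, 0.1136]
ee_rot: [[0.73, -0.001, 0.683], [-0.683, -0.001, 0.73], [-0.0, -1.0, -0.002]]
wrist_force: [-2.4, -1.2, 4.8]
gripper_width: 0.0453
```

>>> jog_arm:
  rows:
    - {"x": 0,"y": 0,"z": 0,"rx": 0,"ry": 0,"rz": -0.12,"fingers": 1}
    - {"x": 0,"y": 0,"z": 0.3,"rx": 0,"ry": 0,"rz": -0.26,"fingers": 1}
    - {"x": 0,"y": 0,"z": 0.5,"rx": 0,"ry": 0,"rz": -0.4,"fingers": 1}
    - {"x": 0,"y": 0,"z": 0.8,"rx": 0,"ry": 0,"rz": -0.54,"fingers": 1}
    - {"x": 0,"y": 0,"z": 1.0,"rx": 0,"ry": 0,"rz": -0.68,"fingers": 1}

```text
time: 8.75
ee_pos: [0.4551, -0.0165, 0.1144]
ee_rot: [[0.127, -0.0, 0.992], [-0.992, -0.0, 0.127], [0.0, -1.0, -0.0]]
wrist_force: [-1.1, -1.1, 0.8]
gripper_width: 0.0455
```

```bash
python3 st.py
```

```text
8.75 [-1.05 -1.06  0.82] [-0.136  0.017  0.047] 0.0455 [ 0.4551 -0.0165  0.1144] yaw 0.128 [ 0.36  0.49 -0.52  2.11  0.4   0.64 -0.3 ]
```

The torque and pull have dropped to about 0, so the cup looks free. I'll raise it slowly, still twisting.

>>> jog_arm:
  rows:
    - {"x": 0,"y": 0,"z": 0.5,"rx": 0,"ry": 0,"rz": -0.12,"fingers": 1}
    - {"x": 0,"y": 0,"z": 1,"rx": 0,"ry": 0,"rz": -0.24,"fingers": 1}
    - {"x": 0,"y": 0,"z": 1.5,"rx": 0,"ry": 0,"rz": -0.36,"fingers": 1}
    - {"x": 0,"y": 0,"z": 2,"rx": 0,"ry": 0,"rz": -0.48,"fingers": 1}

```text
time: 9.15
ee_pos: [0.4552, -0.0164, 0.1164]
ee_rot: [[-0.344, -0.0, 0.939], [-0.939, 0.0, -0.344], [0.0, -1.0, -0.0]]
wrist_force: [-0.3, -0.0, -1.0]
gripper_width: 0.0453
```

```bash
python3 st.py
```

```text
9.15 [-0.28 -0.01 -1.05] [-0.039 -0.036  0.042] 0.0453 [ 0.4552 -0.0164  0.1164] yaw -0.351 [ 0.27  0.46 -0.4   2.12  0.3   0.62 -0.69]
```

>>> jog_arm:
  rows:
    - {"x": 0,"y": 0,"z": 1,"rx": 0,"ry": 0,"rz": 0.1,"fingers": 1}
    - {"x": 0,"y": 0,"z": 2,"rx": 0,"ry": 0,"rz": 0.2,"fingers": 1}
    - {"x": 0,"y": 0,"z": 4,"rx": 0,"ry": 0,"rz": 0.3,"fingers": 1}
    - {"x": 0,"y": 0,"z": 7,"rx": 0,"ry": 0,"rz": 0.35,"fingers": 1}
    - {"x": 0,"y": 0,"z": 7,"rx": 0,"ry": 0,"rz": 0.35,"fingers": 1}

```text
time: 9.65
ee_pos: [0.4554, -0.0165, 0.1235]
ee_rot: [[0.005, 0.0, 1.0], [-1.0, 0.0, 0.005], [-0.0, -1.0, 0.0]]
wrist_force: [0.3, 0.4, -0.1]
gripper_width: 0.0454
```

```bash
python3 st.py; python3 snap.py side s7; python3 - <<'E'
import cv2,numpy as np
a=cv2.imread('pics/s4.png');s=cv2.imread('pics/s7.png');f=lambda s:cv2.resize(s[190:280,310:400],None,fx=4.4,fy=6,interpolation=2)
cv2.imwrite('pics/s7c.png',np.hstack([f(a),f(s)]))
E
```

```text
9.65 [ 0.34  0.39 -0.1 ] [-0.037 -0.026 -0.027] 0.0454 [ 0.4554 -0.0165  0.1235] yaw 0.005 [ 0.35  0.46 -0.5   2.11  0.36  0.65 -0.39]
9.65 [ 0.4554 -0.0165  0.1235] [[0.005, 0.0, 1.0], [-1.0, 0.0, 0.005], [-0.0, -1.0, 0.0]] [ 0.349  0.463 -0.497  2.108  0.359  0.651 -0.388] [ 0.34  0.39 -0.1 ] [-0.037 -0.026 -0.027]
campos [0.33  0.974 0.865] px of cup pred [[352.0, 223.0], [348.0, 262.0]]
```

View pics/s7c.png

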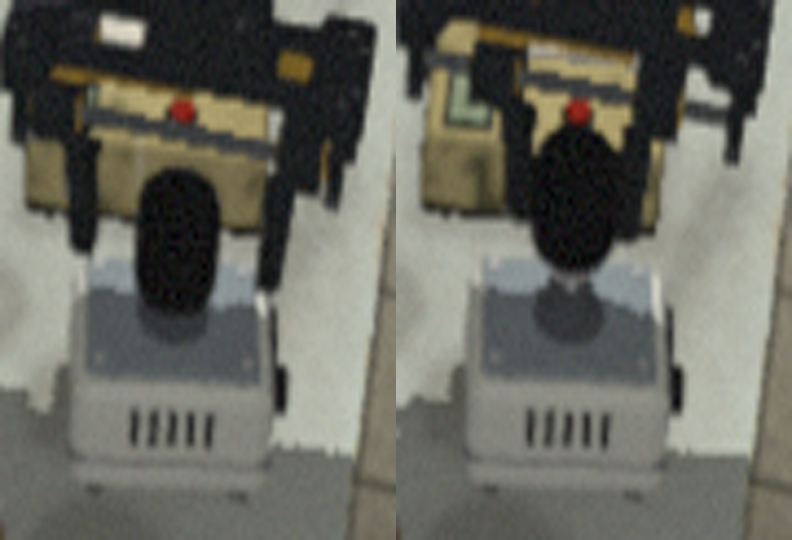

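The cup is off: the spindle is visible below it and the shaker is in the same place. I'll lift, then carry it to the tray with the jaws turned along y. That keeps the gripper body clear of the amber bottle.

>>> jog_arm:
  rows:
    - {"x": 0,"y": 0,"z": 20,"rx": 0,"ry": 0,"rz": 0,"fingers": 1}
    - {"x": 0,"y": 0,"z": 50,"rx": 0,"ry": 0,"rz": 0.1,"fingers": 1}
    - {"x": -3,"y": 15,"z": 60,"rx": 0,"ry": 0,"rz": 0.23,"fingers": 1}
    - {"x": -7,"y": 35,"z": 60,"rx": 0,"ry": 0,"rz": 0.37,"fingers": 1}
    - {"x": -12,"y": 60,"z": 60,"rx": 0,"ry": 0,"rz": 0.51,"fingers": 1}

```text
time: 10.2
ee_pos: [0.4434, 0.0434, 0.1836]
ee_rot: [[0.495, 0.001, 0.869], [-0.869, -0.001, 0.495], [0.001, -1.0, 0.0]]
wrist_force: [-0.6, 0.7, -0.6]
gripper_width: 0.045
```

>>> jog_arm:
  rows:
    - {"x": -5,"y": 25,"z": 0,"rx": 0,"ry": 0,"rz": 0.14,"fingers": 1}
    - {"x": -10,"y": 50,"z": 0,"rx": 0,"ry": 0,"rz": 0.28,"fingers": 1}
    - {"x": -15,"y": 75,"z": 0,"rx": 0,"ry": 0,"rz": 0.42,"fingers": 1}
    - {"x": -20,"y": 100,"z": 0,"rx": 0,"ry": 0,"rz": 0.56,"fingers": 1}
    - {"x": -24,"y": 120,"z": 0,"rx": 0,"ry": 0,"rz": 0.7,"fingers": 1}

```text
time: 10.7
ee_pos: [0.4187, 0.1649, 0.1833]
ee_rot: [[0.939, -0.0, 0.343], [-0.343, 0.0, 0.939], [-0.0, -1.0, 0.0]]
wrist_force: [-1.1, -0.1, -0.9]
gripper_width: 0.0451
```

>>> jog_arm:
  rows:
    - {"x": -2,"y": 10,"z": 0,"rx": 0,"ry": 0,"rz": 0.14,"fingers": 1}
    - {"x": -3,"y": 14,"z": 0,"rx": 0,"ry": 0,"rz": 0.28,"fingers": 1}
    - {"x": -3,"y": 14,"z": 0,"rx": 0,"ry": 0,"rz": 0.36,"fingers": 1}
    - {"x": -3,"y": 14,"z": 0,"rx": 0,"ry": 0,"rz": 0.36,"fingers": 1}

```text
time: 11.1
ee_pos: [0.416, 0.1775, 0.183]
ee_rot: [[1.0, -0.001, -0.005], [0.005, 0.0, 1.0], [-0.001, -1.0, 0.0]]
wrist_force: [0.0, -0.7, -1.7]
gripper_width: 0.0453
```

```bash
python3 st.py; python3 snap.py wrist w8;  python3 snap.py top t8
```

```text
11.1 [ 0.05 -0.72 -1.65] [ 0.029 -0.182  0.007] 0.0453 [0.416  0.1775 0.183 ] yaw 1.576 [ 0.28  0.47 -0.96  2.06  0.51  0.86  0.6 ]
11.1 [0.416  0.1775 0.183 ] [[1.0, -0.001, -0.005], [0.005, 0.0, 1.0], [-0.001, -1.0, 0.0]] [ 0.282  0.474 -0.96   2.06   0.513  0.865  0.603] [ 0.05 -0.72 -1.65] [ 0.029 -0.182  0.007]
campos [0.348 0.177 0.319] px of cup pred [[-69.0, 330.0], [71.0, 254.0]]
11.15 [0.4161 0.1774 0.183 ] [[1.0, -0.001, -0.003], [0.003, -0.0, 1.0], [-0.001, -1.0, -0.0]] [ 0.282  0.474 -0.96   2.06   0.513  0.864  0.601] [-0.63 -0.02 -0.  ] [ 0.038 -0.142  0.009]
campos [0.308 0.046 1.2  ] px of cup pred [[359.0, 261.0], [356.0, 267.0]]
```

View pics/w8.png

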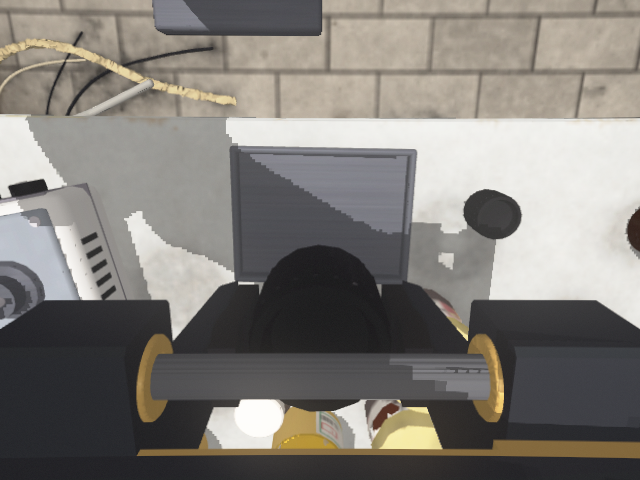

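View pics/t8.png

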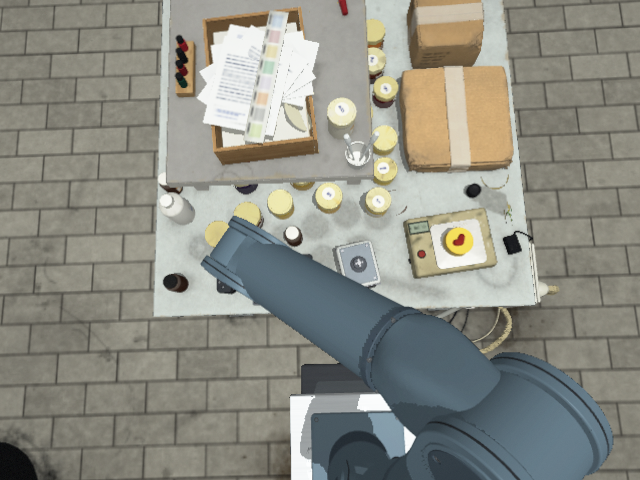

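In the wrist view the tray's near edge runs (233,147)-(416,151) and its far corners are about (236,282) and (408,283). The cup hangs upright. I'll check the tray centre.

```bash
python3 - <<'E'
from h import *
import pickle
info,s=pickle.load(open('pics/w8.pkl','rb'));C=cam('wrist',info)
W=np.array([onz(C,p,.014)[:2] for p in [(232,147),(416,151),(408,283),(236,283)]]);print(W.round(4),W.mean(0).round(4),[np.linalg.norm(W[i]-W[(i+1)%4]).round(4) for i in range(4)])
T=cam('top')
for n,p,z in [('amber',(292.5,235),.085),('jarb',(246,247),.072),('jara',(219,235),.066),('cap',(230,287),.03)]: print(n,onz(T,p,z).round(3))
E
```

```text
[[0.3678 0.1153]
 [0.3698 0.2448]
 [0.4694 0.2452]
 [0.4701 0.1133]] [0.4193 0.1796] [np.float64(0.1295), np.float64(0.0996), np.float64(0.132), np.float64(0.1024)]
amber [0.524 0.136 0.085]
jarb [0.501 0.25  0.072]
jara [0.534 0.317 0.066]
cap [0.41  0.297 0.03 ]
```

The tray measures 130-132 x 100-102 mm in this view, centred on (0.418,0.179). I'll shift slightly and descend.

>>> jog_arm:
  rows:
    - {"x": 2,"y": 1,"z": -30,"rx": 0,"ry": 0,"rz": 0,"fingers": 1}
    - {"x": 2,"y": 1,"z": -70,"rx": 0,"ry": 0,"rz": 0,"fingers": 1}
    - {"x": 2,"y": 1,"z": -110,"rx": 0,"ry": 0,"rz": 0,"fingers": 1}
    - {"x": 2,"y": 1,"z": -138,"rx": 0,"ry": 0,"rz": 0,"fingers": 1}
    - {"x": 2,"y": 1,"z": -140,"rx": 0,"ry": 0,"rz": 0,"fingers": 1}

```text
time: 11.7
ee_pos: [0.4164, 0.1773, 0.0408]
ee_rot: [[1.0, -0.005, -0.005], [0.005, -0.003, 1.0], [-0.005, -1.0, -0.003]]
wrist_force: [0.3, -0.3, 0.1]
gripper_width: 0.0449
```

```bash
python3 st.py
```

```text
11.7 [ 0.28 -0.26  0.1 ] [ 0.07  -0.119 -0.076] 0.0449 [0.4164 0.1773 0.0408] yaw 1.576 [ 0.07  0.71 -0.7   2.13  0.82  0.61  0.35]
```

>>> jog_arm:
  rows:
    - {"x": 0,"y": 0,"z": -2,"rx": 0,"ry": 0,"rz": 0,"fingers": 1}
    - {"x": 0,"y": 0,"z": -4,"rx": 0,"ry": 0,"rz": 0,"fingers": 1}
    - {"x": 0,"y": 0,"z": -6,"rx": 0,"ry": 0,"rz": 0,"fingers": 1}
    - {"x": 0,"y": 0,"z": -8,"rx": 0,"ry": 0,"rz": 0,"fingers": 1}
    - {"x": 0,"y": 0,"z": -9,"rx": 0,"ry": 0,"rz": 0,"fingers": 1}

```text
time: 12.2
ee_pos: [0.4188, 0.1784, 0.0347]
ee_rot: [[1.0, 0.001, -0.007], [0.007, 0.0, 1.0], [0.001, -1.0, 0.0]]
wrist_force: [-0.3, -0.2, -0.7]
gripper_width: 0.0457
```

```bash
python3 st.py; python3 snap.py side s9; python3 - <<'E'
import cv2
s=cv2.imread('pics/s9.png');cv2.imwrite('pics/s9c.png',cv2.resize(s[230:380,260:440],None,fx=4,fy=4,interpolation=2))
E
```

```text
12.2 [-0.28 -0.16 -0.7 ] [ 0.022 -0.124  0.03 ] 0.0457 [0.4188 0.1784 0.0347] yaw 1.577 [ 0.06  0.72 -0.69  2.12  0.84  0.6   0.33]
12.2 [0.4188 0.1784 0.0347] [[1.0, 0.001, -0.007], [0.007, 0.0, 1.0], [0.001, -1.0, 0.0]] [ 0.056  0.716 -0.691  2.125  0.84   0.596  0.331] [-0.28 -0.16 -0.7 ] [ 0.022 -0.124  0.03 ]
campos [0.33  0.974 0.865] px of cup pred [[352.0, 223.0], [348.0, 262.0]]
```

View pics/s9c.png

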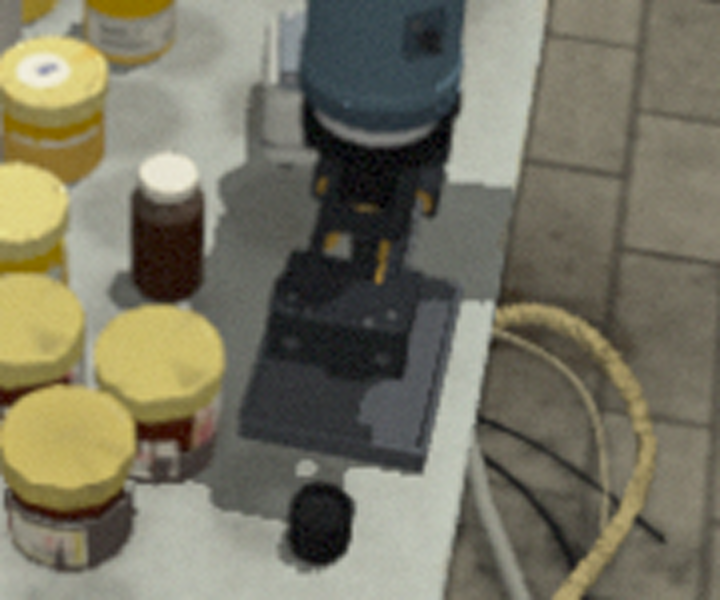

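It is inside the tray outline and clear of the bottle. I'll ease down.

>>> jog_arm:
  rows:
    - {"x": 0,"y": 0,"z": -1,"rx": 0,"ry": 0,"rz": 0,"fingers": 1}
    - {"x": 0,"y": 0,"z": -2,"rx": 0,"ry": 0,"rz": 0,"fingers": 1}
    - {"x": 0,"y": 0,"z": -3,"rx": 0,"ry": 0,"rz": 0,"fingers": 1}
    - {"x": 0,"y": 0,"z": -4,"rx": 0,"ry": 0,"rz": 0,"fingers": 1}
    - {"x": 0,"y": 0,"z": -4,"rx": 0,"ry": 0,"rz": 0,"fingers": 1}

```text
time: 12.75
ee_pos: [0.4183, 0.1784, 0.0302]
ee_rot: [[1.0, -0.0, -0.007], [0.007, -0.0, 1.0], [-0.0, -1.0, -0.0]]
wrist_force: [0.2, -0.5, -0.2]
gripper_width: 0.0452
```

>>> jog_arm:
  rows:
    - {"x": 0,"y": 0,"z": -0.7,"rx": 0,"ry": 0,"rz": 0,"fingers": 1}
    - {"x": 0,"y": 0,"z": -1.4,"rx": 0,"ry": 0,"rz": 0,"fingers": 1}
    - {"x": 0,"y": 0,"z": -1.4,"rx": 0,"ry": 0,"rz": 0,"fingers": 1}

```text
time: 13.05
ee_pos: [0.4183, 0.1784, 0.0288]
ee_rot: [[1.0, -0.0, -0.007], [0.007, -0.0, 1.0], [-0.0, -1.0, -0.0]]
wrist_force: [0.4, -0.8, -0.1]
gripper_width: 0.0451
```

>>> jog_arm:
  rows:
    - {"x": 0,"y": 0,"z": -0.5,"rx": 0,"ry": 0,"rz": 0,"fingers": 1}
    - {"x": 0,"y": 0,"z": -1,"rx": 0,"ry": 0,"rz": 0,"fingers": 1}
    - {"x": 0,"y": 0,"z": -1,"rx": 0,"ry": 0,"rz": 0,"fingers": 1}

```text
time: 13.35
ee_pos: [0.4183, 0.1785, 0.0279]
ee_rot: [[1.0, -0.0, -0.007], [0.007, -0.0, 1.0], [-0.0, -1.0, -0.0]]
wrist_force: [-0.1, -0.9, 0.1]
gripper_width: 0.0453
```

>>> jog_arm:
  rows:
    - {"x": 0,"y": 0,"z": -0.4,"rx": 0,"ry": 0,"rz": 0,"fingers": 1}
    - {"x": 0,"y": 0,"z": -0.8,"rx": 0,"ry": 0,"rz": 0,"fingers": 1}
    - {"x": 0,"y": 0,"z": -0.8,"rx": 0,"ry": 0,"rz": 0,"fingers": 1}

```text
time: 13.65
ee_pos: [0.4183, 0.1784, 0.0271]
ee_rot: [[1.0, -0.0, -0.007], [0.007, 0.0, 1.0], [-0.0, -1.0, 0.0]]
wrist_force: [-0.2, -0.7, -0.1]
gripper_width: 0.0453
```

>>> jog_arm:
  rows:
    - {"x": 0,"y": 0,"z": -0.4,"rx": 0,"ry": 0,"rz": 0,"fingers": 1}
    - {"x": 0,"y": 0,"z": -0.8,"rx": 0,"ry": 0,"rz": 0,"fingers": 1}
    - {"x": 0,"y": 0,"z": -0.8,"rx": 0,"ry": 0,"rz": 0,"fingers": 1}

```text
time: 13.95
ee_pos: [0.4184, 0.1785, 0.0268]
ee_rot: [[1.0, 0.001, -0.007], [0.007, -0.001, 1.0], [0.0, -1.0, -0.001]]
wrist_force: [-2.5, -1.3, 9.5]
gripper_width: 0.045
```

>>> jog_arm:
  rows:
    - {"x": 0,"y": 0,"z": -0.3,"rx": 0,"ry": 0,"rz": 0,"fingers": 1}
    - {"x": 0,"y": 0,"z": -0.6,"rx": 0,"ry": 0,"rz": 0,"fingers": 1}
    - {"x": 0,"y": 0,"z": -0.6,"rx": 0,"ry": 0,"rz": 0,"fingers": 1}

```text
time: 14.25
ee_pos: [0.4184, 0.1785, 0.0268]
ee_rot: [[1.0, 0.001, -0.008], [0.008, -0.001, 1.0], [0.001, -1.0, -0.001]]
wrist_force: [-4.4, -2.8, 18.1]
gripper_width: 0.0454
```

The cup is touching the floor at TCP z=0.0268, which matches the 4 mm floor. I'll back off the push, then open partly.

>>> jog_arm:
  rows:
    - {"x": 0,"y": 0,"z": 1,"rx": 0,"ry": 0,"rz": 0,"fingers": 1}
    - {"x": 0,"y": 0,"z": 1,"rx": 0,"ry": 0,"rz": 0,"fingers": 1}

```text
time: 14.45
ee_pos: [0.4185, 0.1786, 0.0269]
ee_rot: [[1.0, 0.0, -0.007], [0.007, 0.0, 1.0], [0.0, -1.0, 0.0]]
wrist_force: [-1.3, -0.4, 3.7]
gripper_width: 0.0457
```

>>> jog_arm:
  rows:
    - {"x": 0,"y": 0,"z": 0,"rx": 0,"ry": 0,"rz": 0,"fingers": -0.3}
    - {"x": 0,"y": 0,"z": 0,"rx": 0,"ry": 0,"rz": 0,"fingers": -0.5}
    - {"x": 0,"y": 0,"z": 0,"rx": 0,"ry": 0,"rz": 0,"fingers": -0.5}
    - {"x": 0,"y": 0,"z": 0,"rx": 0,"ry": 0,"rz": 0,"fingers": -0.5}

```text
time: 14.85
ee_pos: [0.4183, 0.1784, 0.0266]
ee_rot: [[1.0, -0.0, -0.007], [0.007, 0.0, 1.0], [-0.0, -1.0, 0.0]]
wrist_force: [-0.5, 0.1, 0.0]
gripper_width: 0.0658
```

>>> jog_arm:
  rows:
    - {"x": 0,"y": 0,"z": 5,"rx": 0,"ry": 0,"rz": 0,"fingers": -0.5}
    - {"x": 0,"y": 0,"z": 25,"rx": 0,"ry": 0,"rz": 0,"fingers": -0.5}
    - {"x": 0,"y": 0,"z": 60,"rx": 0,"ry": 0,"rz": 0,"fingers": -0.5}
    - {"x": 0,"y": 0,"z": 105,"rx": 0,"ry": 0,"rz": 0,"fingers": -0.5}
    - {"x": 0,"y": 0,"z": 150,"rx": 0,"ry": 0,"rz": 0,"fingers": -0.5}

```text
time: 15.35
ee_pos: [0.4176, 0.1784, 0.1783]
ee_rot: [[1.0, -0.001, -0.008], [0.008, -0.0, 1.0], [-0.001, -1.0, -0.0]]
wrist_force: [1.6, 0.2, -0.3]
gripper_width: 0.0663
```

>>> jog_arm:
  rows:
    - {"x": 0,"y": -40,"z": 40,"rx": 0,"ry": 0,"rz": -0.14,"fingers": -0.5}
    - {"x": 0,"y": -80,"z": 60,"rx": 0,"ry": 0,"rz": -0.28,"fingers": -0.5}
    - {"x": 0,"y": -120,"z": 60,"rx": 0,"ry": 0,"rz": -0.42,"fingers": -0.5}
    - {"x": 0,"y": -160,"z": 60,"rx": 0,"ry": 0,"rz": -0.56,"fingers": -0.5}
    - {"x": 0,"y": -200,"z": 60,"rx": 0,"ry": 0,"rz": -0.7,"fingers": -0.5}

```text
time: 15.85
ee_pos: [0.418, -0.0233, 0.2373]
ee_rot: [[0.766, 0.001, 0.643], [-0.643, -0.001, 0.766], [0.001, -1.0, 0.0]]
wrist_force: [0.6, -0.2, 0.4]
gripper_width: 0.0665
```

>>> jog_arm:
  rows:
    - {"x": 0,"y": -45,"z": 0,"rx": 0,"ry": 0,"rz": -0.14,"fingers": -0.5}
    - {"x": 0,"y": -90,"z": 0,"rx": 0,"ry": 0,"rz": -0.28,"fingers": -0.5}
    - {"x": 0,"y": -135,"z": 0,"rx": 0,"ry": 0,"rz": -0.42,"fingers": -0.5}
    - {"x": 0,"y": -180,"z": 0,"rx": 0,"ry": 0,"rz": -0.56,"fingers": -0.5}
    - {"x": 0,"y": -180,"z": 0,"rx": 0,"ry": 0,"rz": -0.56,"fingers": -0.5}

```text
time: 16.35
ee_pos: [0.4173, -0.2075, 0.2368]
ee_rot: [[0.301, -0.0, 0.954], [-0.954, -0.002, 0.301], [0.002, -1.0, -0.001]]
wrist_force: [-1.0, 1.4, -0.3]
gripper_width: 0.066
```

```bash
python3 snap.py top t10;python3 snap.py side s10; python3 - <<'E'
import cv2,numpy as np
a=cv2.imread('pics/top0.png');b=cv2.imread('pics/t10.png');f=lambda s:cv2.resize(s[190:310,150:400],None,fx=3,fy=2.5,interpolation=2)
cv2.imwrite('pics/t10c.png',np.vstack([f(a),f(b)]))
a=cv2.imread('pics/side0.png');b=cv2.imread('pics/s10.png');f=lambda s:cv2.resize(s[200:440,180:390],None,fx=1.9,fy=2.5,interpolation=2)
cv2.imwrite('pics/s10c.png',np.hstack([f(a),f(b)]))
E
```

```text
16.35 [ 0.4173 -0.2075  0.2368] [[0.301, -0.0, 0.954], [-0.954, -0.002, 0.301], [0.002, -1.0, -0.001]] [ 0.914  0.306 -0.645  1.993  0.233  0.915  0.453] [-0.98  1.42 -0.29] [ 0.005 -0.064 -0.014]
campos [0.308 0.046 1.2  ] px of cup pred [[359.0, 261.0], [356.0, 267.0]]
16.4 [ 0.4177 -0.204   0.2367] [[0.308, -0.0, 0.951], [-0.951, -0.0, 0.308], [0.0, -1.0, -0.0]] [ 0.912  0.305 -0.65   1.995  0.232  0.915  0.454] [-0.73  0.82 -0.92] [ 0.001 -0.135 -0.036]
campos [0.33  0.974 0.865] px of cup pred [[352.0, 223.0], [348.0, 262.0]]
```

View pics/t10c.png

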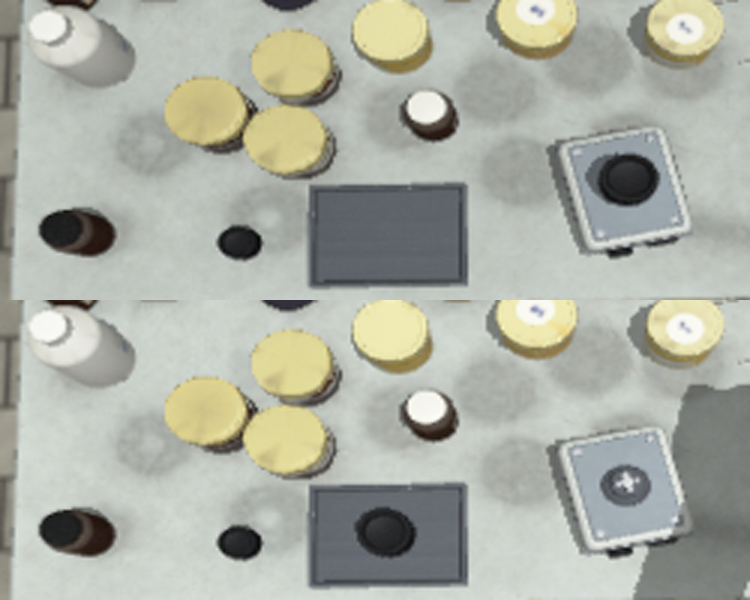

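View pics/s10c.png

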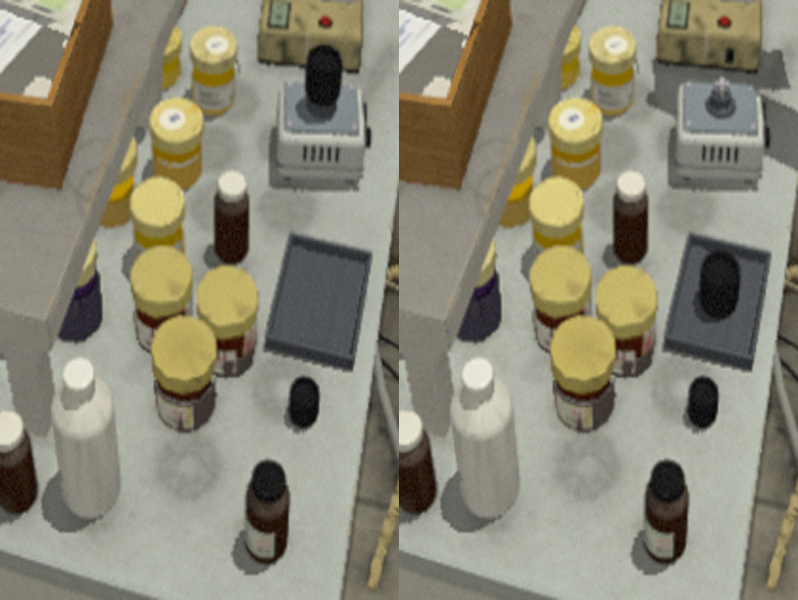

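The cup stands upright in the middle of the tray. The shaker, tray and the bottles and jars are where they were. The arm is clear, so I'll let it settle and hand in.

>>> jog_arm:
  rows:
    - {"x": 0,"y": 0,"z": 0,"rx": 0,"ry": 0,"rz": 0,"fingers": -0.5}
    - {"x": 0,"y": 0,"z": 0,"rx": 0,"ry": 0,"rz": 0,"fingers": -0.5}
    - {"x": 0,"y": 0,"z": 0,"rx": 0,"ry": 0,"rz": 0,"fingers": -0.5}

```text
time: 16.75
ee_pos: [0.4185, -0.2004, 0.2368]
ee_rot: [[0.315, 0.0, 0.949], [-0.949, 0.0, 0.315], [-0.0, -1.0, 0.0]]
wrist_force: [-0.5, 0.2, 0.4]
gripper_width: 0.0662
```

```bash
python3 -c "
from bench import r
print(r.finish_job(), r.sense()['time'])"
```

```text
the job is handed in; nothing more can be done
the job is handed in; nothing more can be done
```

The cup is off the spindle and standing hollow side up near the middle of the wash tray. I handed the job in at about 17 s.

- **Removal:** I twisted the cup back and forth, about 6 rad in all, while drawing it up. The pull read at most 8 N at the ends of the moves, and the cup came free after a rise of about 11 mm.
- **Setting down:** I lowered it until it touched the tray floor, backed the push off to about 4 N, and opened the fingers.
- **Last checks:** before-and-after top and side pictures show no visible movement of the shaker, the tray, or the bottles and jars in view. The arm was clear of everything.
- **What disagreed or was less gentle:**
  - **Cup position:** the first top-view fix was about 3 mm short in x compared with the wrist and side views. I used the latter two, and the low side forces during the grip and twist supported them.
  - **Touchdown force:** the last two small downward steps pressed the cup with about 18 N before I backed off.

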